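# Set the board holder to the next board and hold its spring jaw open

## Task

The next circuit board is about to go into the board holder on the bench. Unscrew the orange-balled clamp lever until it is fully loose, slide its carriage until the red pointer is on the green tape mark and swing the lever fully tight again; then pull the spring jaw by its upright black pull grip until its red pointer is on the yellow tape mark. Finish while still holding it there by the grip, so that I can drop the board in, and leave the other things on the bench alone.

Things in the scene. Friction and masses are not known exactly. Their poses are not given: they have to be found in the camera images.
- board_holder: Circuit board holder, bolted down: grey base plate 120 x 430 x 12 mm (y from -250 to +180 mm) with an aluminium rail along its own y axis. Origin: on the bench under the rail's centre line; own x across the rail, away from the robot; own y towards the pull grip; z up. On the rail ride the carriage (-y side) and the spring jaw (+y side); the scale strip with the tapes lies along the +x side
- carriage (a joint): Travel of the carriage along the rail, m: 0 to 0.100, growing towards the holder's -y. Carriage: aluminium saddle 60 mm across the rail, 97 mm along it, top 44 mm high, about 0.45 kg. Stiff on the rail (about 6 N to slide, and it stays where it is left); it is only to be slid while the clamp lever is loose
- carriage_jaw (a point): Point on the middle of the carriage's jaw, 82 mm above the bench: upright jaw 14 mm thick along the rail (18 mm at the lips of its black jaw bar, which juts 4 mm more towards +y), 40 mm wide across it (the bar 80 mm), from 44 up to 96 mm above the bench. It can be pinched from above along the rail: 40 mm free towards the clamp hub, over 60 mm towards the other jaw. Axes as the holder's
- carriage_pointer (a point): Tip of the carriage's red pointer (5 mm wide) over the scale strip, 40 mm further to -y than the jaw's middle. Axes as the holder's
- clamp_lever (a joint): Angle of the clamp lever, rad: 0 tight (stop; lever across the rail, pointing to the holder's -x, towards the robot) to 1.25 loose (stop; lever swung anticlockwise seen from above, nearly along the rail, pointing to -y). It starts tight, stays where it is left and takes about 2 N at the ball to turn
- clamp_ball (a point): Centre of the clamp lever's orange ball knob, 25 mm diameter, 84 mm above the bench, 62 mm from the lever's axis; a steel arm of 8 mm diameter slopes down from it to the hub. It can be pinched from above. Site axes: x points from the ball to the lever's axis (horizontal), z up
- clamp_axis (a point): Point on the upright axis of the clamp lever at the height of the ball; it rides on the carriage, 62 mm to -y of the jaw's middle. Hub below it: 24 mm diameter, top 63 mm high
- green_mark: Green tape on the scale strip, 8 mm wide along the rail, 24 mm long across: where the carriage's pointer belongs. Origin on its centre line, where the pointer tip comes; axes as the holder's
- blue_mark: Blue tape mark of the same kind on the same strip, for another board: not wanted now. It and the green one may be either way round
- spring_jaw (a joint): Travel of the spring jaw, m: 0 closed to 0.040 (stop), growing towards the holder's +y (outwards). A spring pulls it shut: about 6 N at 0, rising 0.2 N per mm. Its pull rod runs through a fixed end block (y = 150 to 166 mm in the holder's frame, 60 mm wide, 78 mm high) and spring barrel (22 mm diameter, y = 115 to 178 mm, axis 62 mm high)
- spring_pointer (a point): Tip of the spring jaw's red pointer (5 mm wide) over the scale strip; axes as the holder's
- pull_handle: Upright black pull grip of the spring jaw: a round handle, 23 mm diameter (19 mm at its waist), from 50 to 124 mm above the bench, at the outer end of the 10 mm pull rod (axis 62 mm high, running from it towards -y). Origin: on its axis, 98 mm above the bench, where it can be pinched from above, clear of the rod. 33 mm free between it and the barrel when shut. Axes as the holder's
- yellow_mark: Yellow tape on the scale strip, 8 mm wide along the rail: where the spring jaw's pointer belongs when the jaw is open for loading. Origin on its centre line; axes as the holder's
- board_tray: Black tray with a green circuit board, 150 x 210 x 22 mm, loose bystander; origin under its centre
- field_probe: Grey hand probe with a blue loop, 200 mm long, 15 mm high, lying along its x; loose bystander; origin at the grip's end
- torque_wrench: Wrench 150 mm long, lying; loose bystander
- screwdriver: Screwdriver 170 mm long, lying; loose bystander
- attenuator: Steel barrel, 25 mm diameter, 58 mm high, standing; loose bystander; origin under its centre
- multimeter: Orange hand meter, 185 x 88 x 47 mm, lying; loose bystander; origin under its centre
- mug: Blue mug, 82 mm wide, 92 mm high; loose bystander; origin under its centre

How it is judged:
On the way, in this order (a step that is already met when the one before it is completed fails the run):
1. the clamp lever is swung loose (past 1.0 rad) before the carriage is slid (moved less than 15 mm) (value of joint clamp_lever above 1 rad and distance of carriage_pointer from where it was at the start of the episode below 0.015 m), for 0.1 s.
2. with the clamp loose, the carriage's pointer is on the green mark (within 5 mm) (value of joint clamp_lever above 0.6 rad and y of carriage_pointer in the frame of green_mark between -0.005 and 0.005 m), for 0.2 s.
3. the clamp lever is tight again (below 0.2 rad) with the pointer on the green mark (value of joint clamp_lever below 0.2 rad and y of carriage_pointer in the frame of green_mark between -0.005 and 0.005 m), for 0.2 s.
4. the spring jaw is pulled by its pull grip until its pointer is on the yellow mark (within 5 mm) (y of spring_pointer in the frame of yellow_mark between -0.005 and 0.005 m and contact force between the fingers and pull_handle above 3 N), for 0.3 s.
At the end, for the whole second after the job is handed in: The gripper holds the spring jaw still by its pull grip (fingers pressing on it with more than 3 N), its pointer within 5 mm of the yellow mark's centre line; the clamp lever is tight (below 0.2 rad) and the carriage's pointer within 5 mm of the green mark's centre line (all of step 3 and all of step 4 and velocity of joint spring_jaw between -0.02 and 0.02 m/s); the arm keeps its last pose, push and grip.
It fails at once if a bystander is pushed more than 25 mm from its place or the mug or attenuator is tipped over (distance of any of board_tray, field_probe, torque_wrench, screwdriver, attenuator, multimeter, mug from where it was at the start of the episode above 0.025 m or angle between any of mug, attenuator's own z axis and vertical above 0.6 rad).
It also fails if it takes over 72 s, if anything falls off the work surface, if the arm or the gripper's body presses on something with over 40 N, if the wrist force passes 120 N, or if a joint passes its speed limit or range.

## Robot

A 7-joint arm with a two-finger parallel gripper is mounted at the origin on the work surface. World frame = base frame: x ahead of the robot, y to its left, z up, the work surface at z = 0. Lengths are in m, angles in rad, forces in N, time in s.
With the tool pointing down it reaches from about 0.4 to 0.925 m from the base axis. Payload 5.6 kg.
Tool frame: the origin (TCP) lies at the very end of the fingers, on their centre line; the grasp point (between the pads) lies 19 mm behind it; z points along the fingers, y is the line along which they close (so a half turn about z gives the same grasp; the last joint's range is limited). The gripper opens to 85 mm and grips with 20 to 120 N. Pads are 22 mm wide; open, the fingers measure 114 mm over their backs; the gripper's body (76 mm by 85 mm) begins 54 mm behind the grasp point. The pads swing forward as they close: fully open they stand 13 mm farther back than shut.
Start: joints at [-1.322, 0.468, -0.012, 1.603, 0.006, 1.071, -0.056], TCP at [0.187, 0.623, 0.231] pointing down, gripper open.
Joint ranges: [-2.53, 2.53], [-0.31, 2.02], [-1.57, 1.55], [0.28, 2.44], [-1.29, 4.43], [0.15, 1.84], [-2.92, 2.92]. Speed limits (rad/s): [2.57, 2.57, 3.14, 3.14, 3.14, 3.14, 3.14].

## Interface

Orientations are given as a unit quaternion [x, y, z, w].
In Python, from workcell import arm gives the robot as it stands. The module is installed in compiled form; this text tells all that it offers.
- The arm moves only by the tool send_rows, never from a script. Its argument "deltas" is a list of rows, each an object with "dr": the turn, a rotation vector about the tool's x, y, z in degrees, a list of three; "slide": the shift along the tool's x, y, z in m, a list of three; "hand": the opening, from 0 (shut) to 1 (fully open). A call has 1 to 20 rows; each row shifts and turns the commanded pose from where the row before left it, along the tool's axes as they then stand; what a row does not reach is not made up. A row lasts 1/8 s, in which the tool goes at most 62.5 mm and 10.7 degrees, less where a joint would pass 70% of its speed; a pose out of reach is approached as far as the arm can. A call with a gripper value outside its range is refused whole. The fingers move at their own pace and stop on an object; "force" is the grip in N (left out, the last holds). Time passes only in rows, so rows that do not move let the fingers close. It gives the time, the measured TCP pose, the force, the opening and the grip force at its end, in the units of the state.
- arm.read_state(): the state, without advancing time (a new reading comes with each control period).
- arm.get_image(name): name is "scene" or "top" or "wrist"; returns (picture, depth): 400x640x3 uint8, red, green, blue; 400x640 float32, m along the optical axis (not along the pixel's ray), 0 where there is no reading.
- arm.camera_model(name): a dict with "K" (3x3 intrinsics, pixels), "R" (3x3) and "t" (3): a world point X has camera coordinates R X + t. Camera axes: x right, y down, z forward; pixel columns grow to the right and rows downward; lengths in m; the calibration is good to about 2 mm. The wrist camera is an equidistant fisheye: a pixel r from the principal point sees the ray r / f radians off the axis. A picture is of the moment at which its call begins: read the wrist's pose just before it. camera_model takes no time and is no camera call; for the wrist camera it gives the pose at the moment of the call.
- arm.sign_off(): hands the job in; it is judged then, once.
The state is a dict: "time_s": time; "joints": joint angles; "joint_velocities": joint speeds; "joint_efforts": joint torques, N m; "ee_pos": TCP position; "tcp_rot": TCP orientation; "force": force on the tool from outside, world axes, zero at the start; "torque": the same for the moment, N m; "opening": finger opening in m; "grip_force": force on a finger pad.
Only numpy, scipy, OpenCV 4.12 (cv2) and the standard library are available. Lean on these libraries where they do the work, as an engineer would, in place of code of your own. Each camera call takes 0.05 s, during which the arm holds its last target. There are 200 camera calls.

## Working session

There is one attempt and no reset: what is moved stays moved. The work goes in short steps, Python scripts to look and compute and a tool call to move; the robot and the scene stay as the last step left them, time stands still between calls to the robot, and variables do not carry over. Pictures are saved under pics/ and viewed, at most 10 in all, crops included, and the job is handed in when it is done.

Besides the shell and the picture viewer there is one more tool, called after "Call:" as a command line: name --argument value ..., lists and objects as JSON in quotes. send_rows: Moves the arm, as the interface text tells. Its arguments: {"type":"object","properties":{"deltas":{"type":"array"},"force":{"type":"number"}},"required":["deltas"]}

```bash
mkdir -p pics; cat > h.py <<'E'
import numpy as np, cv2
from workcell import arm
from scipy.spatial.transform import Rotation as Rot
def ray(m,u,v):
    K=np.array(m["K"]);R=np.array(m["R"]);t=np.array(m["t"])
    d=R.T@np.array([(u-K[0,2])/K[0,0],(v-K[1,2])/K[1,1],1.0]);return -R.T@t,d
def onplane(m,u,v,z):
    c,d=ray(m,u,v);return c+d*(z-c[2])/d[2]
def depthpt(m,u,v,z):
    c,d=ray(m,u,v);return c+d*z
def save(n,rgb): cv2.imwrite(n,cv2.cvtColor(rgb,cv2.COLOR_RGB2BGR))
E
python3 - <<'E'
from h import *
for n in("scene","top"):
    p,d=arm.get_image(n);m=arm.camera_model(n);save(f"pics/{n}0.png",p);np.savez(f"{n}0.npz",p=p,d=d,**{k:np.array(m[k]) for k in"KRt"})
    print(n,np.round(m["K"],1).tolist(),np.round(-np.array(m["R"]).T@m["t"],3))
print(arm.read_state())
E
```

```text
scene [[393.4, 0.0, 323.7], [0.0, 393.4, 207.7], [0.0, 0.0, 1.0]] [1.074 0.845 0.803]
top [[385.6, 0.0, 323.3], [0.0, 385.6, 202.6], [0.0, 0.0, 1.0]] [ 0.478 -0.013  1.554]
{'time_s': 0.1, 'joints': array([-1.32197039,  0.4683092 , -0.01157466,  1.60355983,  0.00599635,
        1.0713959 , -0.05631103]), 'joint_velocities': array([ 2.93721548e-04, -1.15839780e-03, -8.51097196e-04, -2.04828411e-03,
        3.68975345e-04,  6.88937218e-05,  5.88733852e-04]), 'joint_efforts': array([ 5.42838789e-04, -5.33513367e+01,  2.14067259e-02, -2.51967663e+01,
        1.15183607e-02,  4.26469618e-03, -1.73914617e-05]), 'ee_pos': array([0.18693683, 0.62200011, 0.23040882]), 'tcp_rot': array([ 1.45446280e-01,  9.89365811e-01, -8.17179422e-04, -5.59691356e-05]), 'force': array([ 0.15546351, -0.63917258, -0.54800212]), 'torque': array([0.00810415, 0.0428756 , 0.00181518]), 'grip_force': 0.0, 'opening': 0.08561058922010009}
```

View pics/top0.png

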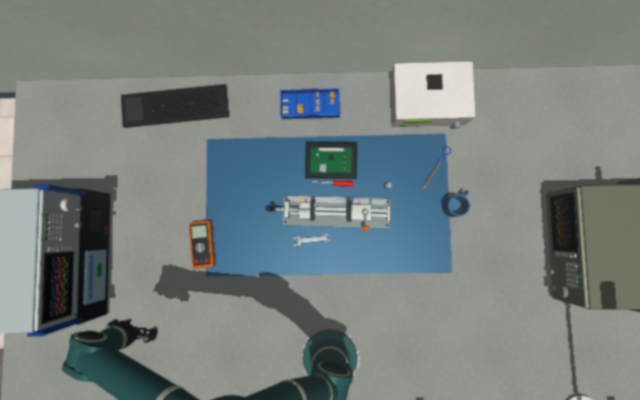

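View pics/scene0.png

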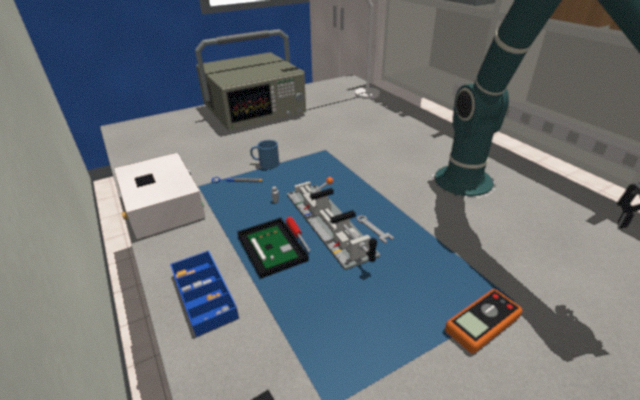

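The top view shows the holder at px (280–390, 195–230), nearly aligned with world axes: pull grip at left (270,207), ball at (366,229). The scene view shows the ball at (330,181) and the grip at (373,248). Next I triangulate both.

```bash
python3 - <<'E'
from h import *
D={n:np.load(n+"0.npz") for n in("top","scene")}
def cen(n,lo,hi,box):
    h=cv2.cvtColor(D[n]["p"],cv2.COLOR_RGB2HSV);m=cv2.inRange(h,lo,hi);b=np.zeros_like(m);x0,x1,y0,y1=box;b[y0:y1,x0:x1]=m[y0:y1,x0:x1]
    ys,xs=np.nonzero(b);return (xs.mean(),ys.mean(),len(xs)) if len(xs) else None
def tri(a,b):
    c1,d1=ray(D["top"],*a[:2]);c2,d2=ray(D["scene"],*b[:2])
    s=np.linalg.lstsq(np.c_[d1,-d2],c2-c1,rcond=None)[0];p=c1+d1*s[0];q=c2+d2*s[1];return (p+q)/2,np.linalg.norm(p-q)
a=cen("top",(3,120,120),(18,255,255),(350,385,220,240));b=cen("scene",(3,120,120),(18,255,255),(315,345,170,195));print("ball",a,b,tri(a,b))
a=cen("top",(0,0,0),(180,255,60),(260,279,198,216));b=cen("scene",(0,0,0),(180,255,60),(362,384,235,268));print("grip",a,b,tri(a,b))
T=D["top"]
for z,u,v in((0.012,283,195),(.012,391,202),(.012,283,224),(.012,389,230)):print(onplane(T,u,v,z).round(3))
for n,x0,x1,y0,y1 in(("top",255,400,185,240),("scene",280,400,170,285)):
    save(f"pics/c{n}.png",cv2.resize(D[n]["p"][y0:y1,x0:x1],None,fx=5,fy=5,interpolation=cv2.INTER_CUBIC))
E
```

```text
ball (np.float64(365.0869565217391), np.float64(227.43478260869566), 23) (np.float64(329.5), np.float64(180.0), 26) (array([ 0.50033145, -0.14592303,  0.08661998]), np.float64(0.0009495733045783374))
grip (np.float64(270.5), np.float64(208.0), 22) (np.float64(371.6818181818182), np.float64(249.71428571428572), 154) (array([0.5808137 , 0.21397255, 0.08349452]), np.float64(0.0029781053475349054))
[0.639 0.173 0.012]
[ 0.601 -0.259  0.012]
[0.522 0.174 0.012]
[ 0.49  -0.248  0.012]
```

View pics/ctop.png

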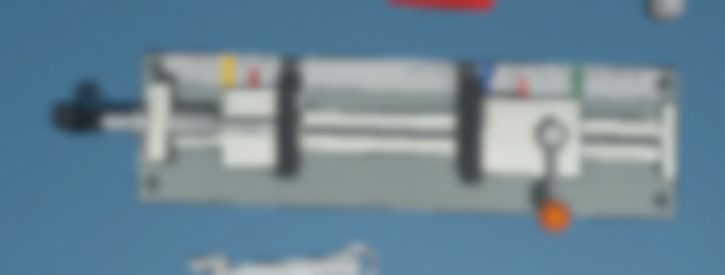

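The crop shows the green tape at right (577,80) and the blue at (485,75). The carriage pointer is at (522,88), so green lies about 44 mm towards -y. Yellow (228,70) is about 20 mm beyond the spring pointer (253,77). I'll move over the holder for wrist views.

Call:
send_rows --deltas '[{"dr": [0,0,0],"slide": [-0.0333,-0.0319,-0.0081],"hand": 1},{"dr": [0,0,0],"slide": [-0.0333,-0.0319,-0.0081],"hand": 1},{"dr": [0,0,0],"slide": [-0.0333,-0.0319,-0.0081],"hand": 1},{"dr": [0,0,0],"slide": [-0.0333,-0.0319,-0.0081],"hand": 1},{"dr": [0,0,0],"slide": [-0.0333,-0.0319,-0.0081],"hand": 1},{"dr": [0,0,0],"slide": [-0.0333,-0.0319,-0.0081],"hand": 1},{"dr": [0,0,0],"slide": [-0.0333,-0.0319,-0.0081],"hand": 1},{"dr": [0,0,0],"slide": [-0.0333,-0.0319,-0.0081],"hand": 1},{"dr": [0,0,0],"slide": [-0.0333,-0.0319,-0.0081],"hand": 1},{"dr": [0,0,0],"slide": [-0.0333,-0.0319,-0.0081],"hand": 1},{"dr": [0,0,0],"slide": [-0.0333,-0.0319,-0.0081],"hand": 1},{"dr": [0,0,0],"slide": [-0.0333,-0.0319,-0.0081],"hand": 1},{"dr": [0,0,0],"slide": [-0.0333,-0.0319,-0.0081],"hand": 1},{"dr": [0,0,0],"slide": [-0.0333,-0.0319,-0.0081],"hand": 1},{"dr": [0,0,0],"slide": [-0.0333,-0.0319,-0.0081],"hand": 1},{"dr": [0,0,0],"slide": [-0.0333,-0.0319,-0.0081],"hand": 1}]'

```text
time_s: 2.1
ee_pos: [0.5508, -0.0208, 0.3609]
tcp_rot: [0.145, 0.989, 0.0, -0.0]
force: [0.3, 0.5, 0.4]
opening: 0.0852
grip_force: 0.0
```

Call:
send_rows --deltas '[{"dr": [0,0,9.3],"slide": [0,0,0],"hand": 1},{"dr": [0,0,9.3],"slide": [0,0,0],"hand": 1},{"dr": [0,0,9.3],"slide": [0,0,0],"hand": 1},{"dr": [0,0,9.3],"slide": [0,0,0],"hand": 1},{"dr": [0,0,9.3],"slide": [0,0,0],"hand": 1},{"dr": [0,0,9.3],"slide": [0,0,0],"hand": 1},{"dr": [0,0,9.3],"slide": [0,0,0],"hand": 1},{"dr": [0,0,9.3],"slide": [0,0,0],"hand": 1},{"dr": [0,0,9.3],"slide": [0,0,0],"hand": 1},{"dr": [0,0,9.3],"slide": [0,0,0],"hand": 1},{"dr": [0,0,9.3],"slide": [0,0,0],"hand": 1},{"dr": [0,0,9.3],"slide": [0,0,0],"hand": 1},{"dr": [0,0,9.3],"slide": [0,0,0],"hand": 1},{"dr": [0,0,9.3],"slide": [0,0,0],"hand": 1},{"dr": [0,0,9.3],"slide": [0,0,0],"hand": 1},{"dr": [0,0,9.3],"slide": [0,0,0],"hand": 1},{"dr": [0,0,9.3],"slide": [0,0,0],"hand": 1},{"dr": [0,0,9.3],"slide": [0,0,0],"hand": 1}]'

```text
time_s: 4.35
ee_pos: [0.5501, -0.0195, 0.3606]
tcp_rot: [0.999, -0.039, -0.0, -0.0]
force: [-0.3, 0.4, 0.3]
opening: 0.0855
grip_force: 0.0
```

```bash
cat >> h.py <<'E'
def grab(tag):
    m=arm.camera_model("wrist");p,d=arm.get_image("wrist");save(f"pics/{tag}.png",p)
    np.savez(tag+".npz",p=p,d=d,**{k:np.array(m[k]) for k in"KRt"})
def fray(m,u,v):
    K=m["K"];x=(u-K[0,2])/K[0,0];y=(v-K[1,2])/K[1,1];th=np.hypot(x,y)
    s=np.sin(th)/th if th>1e-9 else 1.;R=m["R"]
    return -R.T@m["t"],R.T@np.array([x*s,y*s,np.cos(th)])
def fplane(m,u,v,z):
    c,d=fray(m,u,v);return c+d*(z-c[2])/d[2]
def fproj(m,P):
    q=m["R"]@np.array(P)+m["t"];r=np.hypot(q[0],q[1]);th=np.arctan2(r,q[2]);K=m["K"]
    return K[0,2]+K[0,0]*th*q[0]/r,K[1,2]+K[1,1]*th*q[1]/r
def tri2(m1,a,m2,b):
    c1,d1=fray(m1,*a);c2,d2=fray(m2,*b);s=np.linalg.lstsq(np.c_[d1,-d2],c2-c1,rcond=None)[0]
    p=c1+d1*s[0];q=c2+d2*s[1];return (p+q)/2,np.linalg.norm(p-q)
E
python3 - <<'E'
from h import *
s=arm.read_state();print(s["time_s"],s["ee_pos"],Rot.from_quat(s["tcp_rot"]).as_matrix().round(3).tolist(),s["joints"].round(2))
grab("w1");m=np.load("w1.npz");print(m["K"],-m["R"].T@m["t"],m["R"].round(3))
E
```

```text
4.35 [ 0.55013143 -0.01948964  0.36055217] [[0.997, -0.077, -0.001], [-0.077, -0.997, 0.0], [-0.001, 0.0, -1.0]] [-0.76  0.23  0.89  1.73 -0.19  1.27 -1.48]
[[309.70691629   0.         317.46468634]
 [  0.         309.70691629 204.85831372]
 [  0.           0.           1.        ]] [ 0.62142256 -0.02484278  0.50334643] [[-0.078 -0.997 -0.   ]
 [-0.957  0.075  0.282]
 [-0.281  0.022 -0.96 ]]
```

View pics/w1.png

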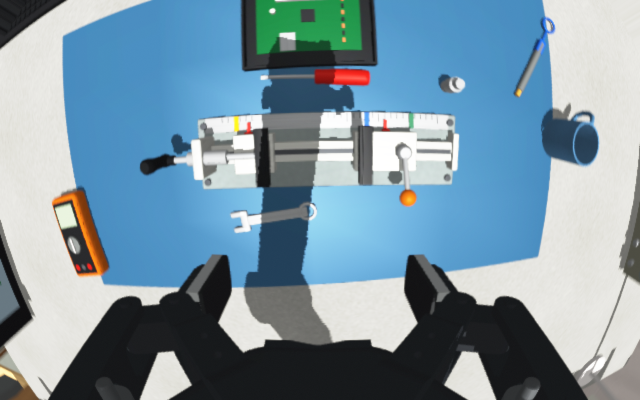

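The wrist view is clear: ball (408,198), hub (404,152), green tape (411,120), carriage pointer (385,125), yellow (237,125), spring pointer (248,128), grip (155,165). I'll shift towards the ball and take a second view for height.

Call:
send_rows --deltas '[{"dr": [0,0,0],"slide": [-0.015,0.03,0.025],"hand": 0.7},{"dr": [0,0,0],"slide": [-0.015,0.03,0.025],"hand": 0.7},{"dr": [0,0,0],"slide": [-0.015,0.03,0.025],"hand": 0.7},{"dr": [0,0,0],"slide": [-0.015,0.03,0.025],"hand": 0.7},{"dr": [0,0,0],"slide": [0,0,0],"hand": 0.7},{"dr": [0,0,0],"slide": [0,0,0],"hand": 0.7}]'

```text
time_s: 5.15
ee_pos: [0.4825, -0.1345, 0.2612]
tcp_rot: [0.999, -0.035, 0.0, -0.0]
force: [-0.1, -0.4, 0.0]
opening: 0.06
grip_force: 0.0
```

```bash
cat >> h.py <<'E'
RNG={"orange":((5,150,120),(18,255,255)),"green":((40,60,40),(85,255,255)),"blue":((100,190,80),(125,255,255)),"yellow":((20,100,120),(35,255,255)),"red":((170,120,90),(180,255,255)),"red2":((0,140,90),(4,255,255))}
def blobs(m,c,lo=8):
    h=cv2.cvtColor(m["p"],cv2.COLOR_RGB2HSV);k=cv2.inRange(h,*RNG[c])
    if c=="red":k|=cv2.inRange(h,*RNG["red2"])
    n,_,st,ce=cv2.connectedComponentsWithStats(k)
    return [(ce[i].round(1).tolist(),st[i,:5].tolist()) for i in range(1,n) if st[i,4]>=lo]
E
python3 - <<'E'
from h import *
grab("w2")
s=arm.read_state();print(s["ee_pos"],s["opening"],s["joints"].round(2))
for t in("w1","w2"):
    m=np.load(t+".npz")
    for c in("orange","green","yellow","red","blue"):
        print(t,c,[(b,fplane(m,*b[0],.014 if c!="orange" else .084).round(4)[:2].tolist()) for b in blobs(m,c) if b[1][4]<900 and b[0][1]<330])
E
```

```text
[ 0.4828628  -0.13422236  0.2613936 ] 0.060072108633774275 [-0.59  0.23  0.93  1.97 -0.21  1.04 -1.21]
w1 orange [(([407.6, 197.2], [400, 190, 16, 16, 173]), [0.5, -0.1457])]
w1 green [(([410.5, 120.0], [409, 113, 4, 15, 60]), [0.6083, -0.1738])]
w1 yellow [(([343.5, 39.0], [342, 37, 4, 5, 10]), [0.7434, -0.075]), (([518.5, 92.3], [517, 90, 4, 6, 20]), [0.6605, -0.3908]), (([236.0, 123.5], [234, 116, 5, 16, 77]), [0.6234, 0.1056]), (([408.9, 199.6], [408, 198, 3, 4, 11]), [0.4754, -0.1682])]
w1 red [(([342.0, 76.4], [315, 69, 55, 16, 828]), [0.6823, -0.0678]), (([384.8, 126.6], [382, 120, 8, 11, 35]), [0.599, -0.1303]), (([248.3, 129.3], [245, 123, 7, 11, 35]), [0.6117, 0.0863]), (([89.2, 266.2], [87, 263, 6, 8, 32]), [0.3758, 0.504]), (([77.5, 267.2], [75, 264, 6, 7, 28]), [0.3724, 0.547])]
w1 blue [(([541.4, 35.7], [535, 18, 12, 31, 100]), [0.7778, -0.462])]
w2 orange [(([327.3, 167.1], [317, 156, 22, 23, 345]), [0.5006, -0.1458])]
w2 green [(([178.7, 4.1], [161, 0, 58, 13, 319]), [0.7345, 0.0354]), (([342.5, 72.5], [340, 64, 6, 18, 108]), [0.6079, -0.1742])]
w2 yellow [(([492.8, 39.1], [490, 36, 7, 8, 35]), [0.6618, -0.3909]), (([137.7, 84.7], [135, 82, 6, 6, 24]), [0.631, 0.1054]), (([327.9, 169.7], [326, 167, 5, 6, 24]), [0.4856, -0.1478])]
w2 red [(([306.2, 77.9], [305, 72, 4, 12, 41]), [0.6038, -0.1289]), (([9.7, 255.7], [8, 253, 4, 7, 18]), [0.3707, 0.5619]), (([17.9, 254.8], [16, 252, 5, 7, 25]), [0.3739, 0.5201])]
w2 blue [(([283.4, 73.5], [282, 65, 4, 18, 66]), [0.6121, -0.1011])]
```

View pics/w2.png

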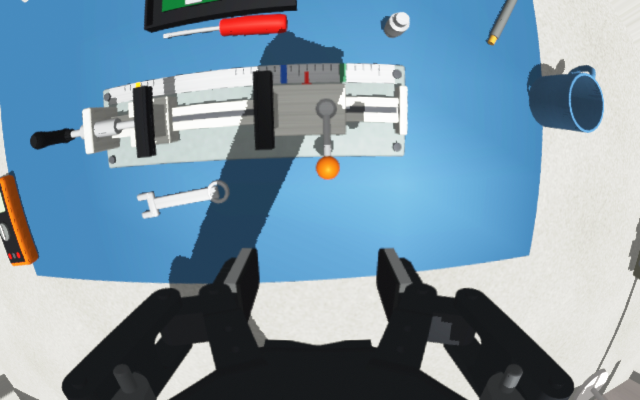

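Ball at (0.500, -0.146, 0.084) agrees across all views. Descend, then close.

Call:
send_rows --deltas '[{"dr": [0,0,0],"slide": [0.009,0.005,0.03],"hand": 0.7},{"dr": [0,0,0],"slide": [0.009,0.0053,0.03],"hand": 0.7},{"dr": [0,0,0],"slide": [0,0,0.03],"hand": 0.7},{"dr": [0,0,0],"slide": [0,0,0.03],"hand": 0.7},{"dr": [0,0,0],"slide": [0,0,0.03],"hand": 0.7},{"dr": [0,0,0],"slide": [0,0,0.025],"hand": 0.7},{"dr": [0,0,0],"slide": [0,0,0.022],"hand": 0.7},{"dr": [0,0,0],"slide": [0,0,0],"hand": 0.7},{"dr": [0,0,0],"slide": [0,0,0],"hand": 0.7}]'

```text
time_s: 6.32
ee_pos: [0.5003, -0.1463, 0.0647]
tcp_rot: [0.999, -0.035, 0.001, 0.0]
force: [0.1, 0.0, 0.1]
opening: 0.0598
grip_force: 0.0
```

Call:
send_rows --deltas '[{"dr": [0,0,0],"slide": [0,0,0],"hand": 0.2},{"dr": [0,0,0],"slide": [0,0,0],"hand": 0.2},{"dr": [0,0,0],"slide": [0,0,0],"hand": 0.2},{"dr": [0,0,0],"slide": [0,0,0],"hand": 0.2},{"dr": [0,0,0],"slide": [0,0,0],"hand": 0.2},{"dr": [0,0,0],"slide": [0,0,0],"hand": 0.2}]' --force 40

```text
time_s: 7.08
ee_pos: [0.4998, -0.1463, 0.0648]
tcp_rot: [0.999, -0.036, 0.001, -0.0]
force: [-1.4, 1.9, 5.6]
opening: 0.0226
grip_force: 38.8
```

```bash
python3 - <<'E'
from h import *
s=arm.read_state();print(s["ee_pos"],s["opening"],s["grip_force"],s["force"],s["joints"].round(2))
a,b=np.load("w1.npz"),np.load("w2.npz")
print("ball",tri2(a,(407.6,197.2),b,(327.3,167.1)),"green",tri2(a,(410.5,120),b,(342.5,72.5)))
# red pointer tips: topmost red rows
print("tips",tri2(a,(385,120.5),b,(306.5,72.5)))
for m,u,v in((a,202,125),(a,452,119),(a,208,183),(a,451,179)):print(fplane(m,u,v,.014).round(4))
# lever: turn by +12*6 deg about axis 62mm ahead; chord per row in tool frame (slide before turn)
th=np.radians(6);print("chord",62*np.sin(th),62*(1-np.cos(th)))
E
```

```text
[ 0.49975435 -0.14634913  0.0647594 ] 0.022625306148582935 38.836426734924316 [-1.38343491  1.93954147  5.57809128] [-0.32  0.58  0.69  2.07 -0.58  0.69 -0.89]
ball (array([ 0.50043353, -0.14571582,  0.08440581]), np.float64(0.00056735620893686)) green (array([ 0.60817794, -0.17438573,  0.01188955]), np.float64(6.060067980713408e-05))
tips (array([ 0.60928682, -0.1297469 ,  0.02172399]), np.float64(0.000751983201709114))
[0.6287 0.1641 0.014 ]
[ 0.609 -0.248  0.014]
[0.5308 0.1673 0.014 ]
[ 0.5065 -0.2458  0.014 ]
chord 6.4807647225945155 0.33964248716705603
```

The grip is about 5 mm above the ball's centre. I'll reopen, lower 5 mm and regrip.

Call:
send_rows --deltas '[{"dr": [0,0,0],"slide": [0,0,0],"hand": 0.5},{"dr": [0,0,0],"slide": [0,0,0],"hand": 0.5},{"dr": [0,0,0],"slide": [0.0005,0,0.005],"hand": 0.5},{"dr": [0,0,0],"slide": [0,0,0],"hand": 0.2},{"dr": [0,0,0],"slide": [0,0,0],"hand": 0.2},{"dr": [0,0,0],"slide": [0,0,0],"hand": 0.2},{"dr": [0,0,0],"slide": [0,0,0],"hand": 0.2}]' --force 40

```text
time_s: 7.95
ee_pos: [0.4994, -0.1464, 0.0587]
tcp_rot: [0.999, -0.036, -0.0, -0.0]
force: [-0.5, 0.1, -3.3]
opening: 0.023
grip_force: 39.2
```

Call:
send_rows --deltas '[{"dr": [0,0,-3],"slide": [0.0001,0.0032,0],"hand": 0.2},{"dr": [0,0,-3],"slide": [0.0001,0.0032,0],"hand": 0.2},{"dr": [0,0,-6],"slide": [0.0003,0.0065,0],"hand": 0.2},{"dr": [0,0,-6],"slide": [0.0003,0.0065,0],"hand": 0.2},{"dr": [0,0,0],"slide": [0,0,0],"hand": 0.2}]'

```text
time_s: 8.57
ee_pos: [0.5016, -0.1661, 0.0587]
tcp_rot: [0.993, 0.12, 0.0, 0.0]
force: [1.6, 0.1, -6.8]
opening: 0.0227
grip_force: 40.0
```

Call:
send_rows --deltas '[{"dr": [0,0,-6],"slide": [0.0003,0.0065,0],"hand": 0.2},{"dr": [0,0,-6],"slide": [0.0003,0.0065,0],"hand": 0.2},{"dr": [0,0,-6],"slide": [0.0003,0.0065,0],"hand": 0.2},{"dr": [0,0,-6],"slide": [0.0003,0.0065,0],"hand": 0.2},{"dr": [0,0,-6],"slide": [0.0003,0.0065,0],"hand": 0.2},{"dr": [0,0,-6],"slide": [0.0003,0.0065,0],"hand": 0.2},{"dr": [0,0,-6],"slide": [0.0003,0.0065,0],"hand": 0.2},{"dr": [0,0,-6],"slide": [0.0003,0.0065,0],"hand": 0.2},{"dr": [0,0,-5],"slide": [0.0003,0.0053,0],"hand": 0.2},{"dr": [0,0,0],"slide": [0,0,0],"hand": 0.2},{"dr": [0,0,0],"slide": [0,0,0],"hand": 0.2}]'

```text
time_s: 9.95
ee_pos: [0.5381, -0.2076, 0.0588]
tcp_rot: [0.835, 0.55, 0.001, 0.001]
force: [6.0, 1.0, -6.9]
opening: 0.023
grip_force: 39.9
```

```bash
python3 - <<'E'
from h import *
grab("w3");m=np.load("w3.npz")
s=arm.read_state();print(s["ee_pos"],Rot.from_quat(s["tcp_rot"]).as_matrix().round(4)[:2,:2],s["force"],s["joints"].round(2))
for c in("orange","green","red","blue"):
    print(c,[(b,fplane(m,*b[0],.014 if c!="red" else .02).round(4)[:2].tolist()) for b in blobs(m,c) if b[1][4]<1500 and b[0][1]<360])
E
```

```text
[ 0.53809083 -0.20758888  0.05874056] [[ 0.3955  0.9185]
 [ 0.9185 -0.3955]] [ 6.5374403   1.55596134 -6.82385953] [ 0.04  0.59  0.36  1.92 -0.32  0.68  0.18]
orange []
green [(([399.7, 139.9], [381, 129, 38, 23, 470]), [0.6078, -0.1739])]
red [(([452.2, 6.7], [432, 0, 41, 17, 539]), [0.6737, -0.1055]), (([368.5, 73.3], [357, 67, 24, 14, 183]), [0.604, -0.1293])]
blue [(([368.6, 26.0], [355, 20, 25, 12, 170]), [0.6176, -0.1011]), (([589.8, 330.8], [571, 321, 39, 21, 220]), [0.7746, -0.4577]), (([575.8, 341.6], [571, 341, 10, 2, 13]), [0.7514, -0.4592])]
```

View pics/w3.png

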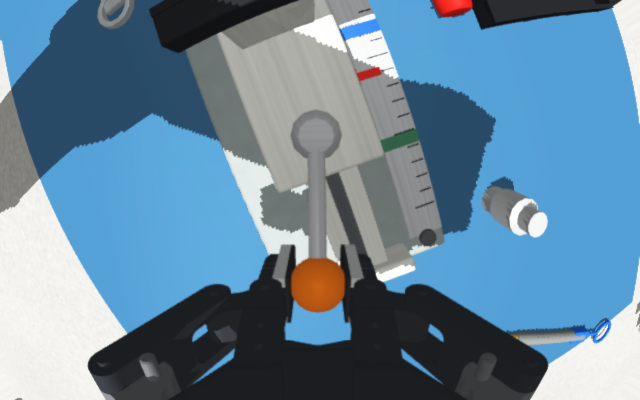

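The lever lies nearly along the rail, gripped at the ball (318,285). The carriage has not moved: pointer at (368,73), green at (400,140), 44.5 mm to go. I'll slide by the ball, which presses the lever towards its loose stop.

Call:
send_rows --deltas '[{"dr": [0,0,0],"slide": [-0.0046,0.0017,0],"hand": 0.2},{"dr": [0,0,0],"slide": [-0.0046,0.0017,0],"hand": 0.2},{"dr": [0,0,0],"slide": [-0.0046,0.0017,0],"hand": 0.2},{"dr": [0,0,0],"slide": [-0.0046,0.0017,0],"hand": 0.2},{"dr": [0,0,0],"slide": [-0.0046,0.0017,0],"hand": 0.2},{"dr": [0,0,0],"slide": [-0.0046,0.0017,0],"hand": 0.2},{"dr": [0,0,0],"slide": [-0.0046,0.0017,0],"hand": 0.2},{"dr": [0,0,0],"slide": [-0.0046,0.0017,0],"hand": 0.2},{"dr": [0,0,0],"slide": [-0.0046,0.0017,0],"hand": 0.2},{"dr": [0,0,0],"slide": [0,0,0],"hand": 0.2},{"dr": [0,0,0],"slide": [0,0,0],"hand": 0.2}]' --force 60

```text
time_s: 11.38
ee_pos: [0.5359, -0.2503, 0.0588]
tcp_rot: [0.835, 0.55, 0.001, -0.0]
force: [5.7, 3.1, -5.0]
opening: 0.0222
grip_force: 58.9
```

```bash
python3 - <<'E'
from h import *
grab("w4");m=np.load("w4.npz")
s=arm.read_state();print(s["ee_pos"],Rot.from_quat(s["tcp_rot"]).as_matrix().round(4)[:2,:2],s["force"],s["joints"].round(2))
for c in("green","red"):
    print(c,[(b,fplane(m,*b[0],.012 if c!="red" else .02).round(4)[:2].tolist()) for b in blobs(m,c) if b[1][4]<1500 and b[0][1]<360])
save("pics/w4c.png",cv2.resize(m["p"][40:220,280:480],None,fx=3,fy=3,interpolation=cv2.INTER_CUBIC))
E
```

```text
[ 0.5359249  -0.25027543  0.05874391] [[ 0.3948  0.9188]
 [ 0.9188 -0.3948]] [ 5.08520189  3.49748287 -5.40886611] [ 0.11  0.61  0.36  1.88 -0.32  0.7   0.25]
green [(([382.3, 74.5], [361, 64, 37, 22, 297]), [0.6111, -0.175])]
red [(([368.8, 73.3], [357, 67, 24, 14, 189]), [0.6019, -0.1719])]
```

View pics/w4c.png

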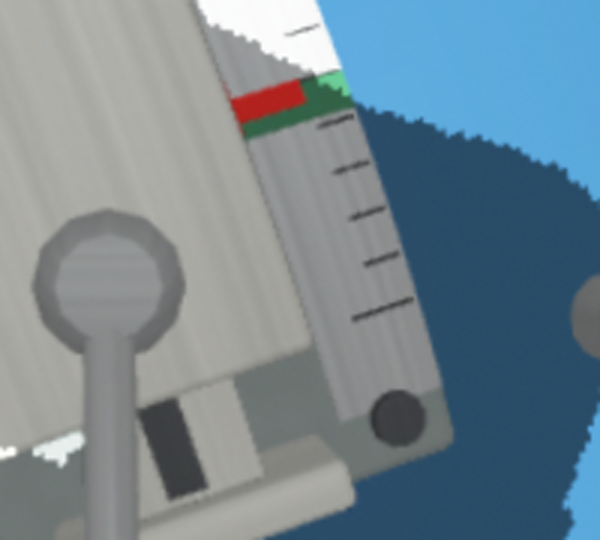

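The red pointer at crop (268,100) is on the green tape but about 1.7 mm short of its centre. I'll nudge it and swing the lever back.

Call:
send_rows --deltas '[{"dr": [0,0,0],"slide": [-0.0008,0.0003,0],"hand": 0.2},{"dr": [0,0,0],"slide": [-0.0008,0.0004,0],"hand": 0.2},{"dr": [0,0,0],"slide": [0,0,0],"hand": 0.2},{"dr": [0,0,0],"slide": [0,0,0],"hand": 0.2}]'

```text
time_s: 11.92
ee_pos: [0.5359, -0.2512, 0.0587]
tcp_rot: [0.835, 0.55, 0.001, -0.001]
force: [4.7, 5.0, -4.1]
opening: 0.0223
grip_force: 59.0
```

```bash
python3 - <<'E'
from h import *
grab("w5");m=np.load("w5.npz")
s=arm.read_state();print(s["ee_pos"],s["force"])
for c in("green","red"):
    print(c,[(b,fplane(m,*b[0],.012 if c!="red" else .02).round(4)[:2].tolist()) for b in blobs(m,c) if b[1][4]<1500 and b[0][1]<360])
E
```

```text
[ 0.53588502 -0.25123457  0.05873186] [ 4.80888329  5.28830012 -4.58013777]
green [(([383.3, 72.6], [361, 62, 36, 23, 263]), [0.6121, -0.1749])]
red [(([369.1, 73.2], [357, 66, 25, 15, 198]), [0.602, -0.1728])]
```

Pointer is now within about 1 mm. Swing tight.

Call:
send_rows --deltas '[{"dr": [0,0,3],"slide": [0.0008,-0.0032,0],"hand": 0.2},{"dr": [0,0,6],"slide": [0.0003,-0.0065,0],"hand": 0.2},{"dr": [0,0,6],"slide": [0.0003,-0.0065,0],"hand": 0.2},{"dr": [0,0,6],"slide": [0.0003,-0.0065,0],"hand": 0.2},{"dr": [0,0,6],"slide": [0.0003,-0.0065,0],"hand": 0.2},{"dr": [0,0,6],"slide": [0.0003,-0.0065,0],"hand": 0.2},{"dr": [0,0,6],"slide": [0.0003,-0.0065,0],"hand": 0.2},{"dr": [0,0,0],"slide": [0,0,0],"hand": 0.2}]'

```text
time_s: 12.98
ee_pos: [0.505, -0.2237, 0.0588]
tcp_rot: [0.971, 0.241, 0.0, -0.0]
force: [4.9, 2.9, -6.6]
opening: 0.0221
grip_force: 59.0
```

Call:
send_rows --deltas '[{"dr": [0,0,6],"slide": [0.0003,-0.0065,0],"hand": 0.2},{"dr": [0,0,6],"slide": [0.0003,-0.0065,0],"hand": 0.2},{"dr": [0,0,6],"slide": [0.0003,-0.0065,0],"hand": 0.2},{"dr": [0,0,6],"slide": [0.0003,-0.0065,0],"hand": 0.2},{"dr": [0,0,5],"slide": [0.0003,-0.0054,0],"hand": 0.2},{"dr": [0,0,3],"slide": [0.0001,-0.0032,0],"hand": 0.2},{"dr": [0,0,0],"slide": [0,0,0],"hand": 0.2},{"dr": [0,0,0],"slide": [0,0,0],"hand": 0.2}]'

```text
time_s: 13.98
ee_pos: [0.497, -0.1909, 0.0587]
tcp_rot: [0.999, -0.035, -0.0, -0.001]
force: [1.5, 5.0, -4.0]
opening: 0.022
grip_force: 59.6
```

```bash
python3 - <<'E'
from h import *
grab("w6");m=np.load("w6.npz")
s=arm.read_state();print(s["ee_pos"],s["force"],s["joints"].round(2),Rot.from_quat(s["tcp_rot"]).as_matrix().round(4)[:2,:2])
for c in("green","red"):
    print(c,[(b,fplane(m,*b[0],.012 if c!="red" else .02).round(4)[:2].tolist()) for b in blobs(m,c) if b[1][4]<1500 and b[0][1]<360])
E
```

```text
[ 0.49704942 -0.19089523  0.05872299] [ 1.61465871  5.23193701 -3.183466  ] [-0.22  0.61  0.68  2.04 -0.59  0.7  -0.8 ] [[ 0.9975 -0.07  ]
 [-0.07   -0.9975]]
green [(([278.1, 49.7], [270, 37, 14, 38, 292]), [0.6119, -0.1748])]
red [(([99.0, 5.3], [74, 0, 70, 16, 634]), [0.6728, -0.0481]), (([274.3, 64.5], [266, 52, 16, 25, 215]), [0.6013, -0.1729]), (([3.4, 119.7], [1, 112, 6, 16, 64]), [0.6144, 0.0837])]
```

Lever back at about 0.02 rad, pointer still within 1 mm. A small extra push, then release, lift and go to the pull grip.

Call:
send_rows --deltas '[{"dr": [0,0,0],"slide": [0,-0.002,0],"hand": 0.2},{"dr": [0,0,0],"slide": [0,0,0],"hand": 0.2},{"dr": [0,0,0],"slide": [0,0,0],"hand": 0.6},{"dr": [0,0,0],"slide": [0,0,0],"hand": 0.6},{"dr": [0,0,0],"slide": [0,0,0],"hand": 0.6},{"dr": [0,0,0],"slide": [0,0,-0.015],"hand": 0.6},{"dr": [0,0,0],"slide": [0,0,-0.04],"hand": 0.6},{"dr": [0,0,0],"slide": [0,0,-0.04],"hand": 0.6},{"dr": [0,0,0],"slide": [0,0,-0.04],"hand": 0.6},{"dr": [0,0,0],"slide": [0,0,-0.04],"hand": 0.6}]'

```text
time_s: 15.28
ee_pos: [0.4972, -0.1903, 0.2362]
tcp_rot: [0.999, -0.036, 0.0, -0.0]
force: [0.2, 0.8, 0.2]
opening: 0.0515
grip_force: 0.0
```

Call:
send_rows --deltas '[{"dr": [0,0,0],"slide": [0.0017,-0.0397,0],"hand": 0.6},{"dr": [0,0,0],"slide": [0.0017,-0.0397,0],"hand": 0.6},{"dr": [0,0,0],"slide": [0.0017,-0.0397,0],"hand": 0.6},{"dr": [0,0,0],"slide": [0.0017,-0.0397,0],"hand": 0.6},{"dr": [0,0,0],"slide": [0.0017,-0.0397,0],"hand": 0.6},{"dr": [0,0,0],"slide": [0.0017,-0.0397,0],"hand": 0.6},{"dr": [0,0,0],"slide": [0.0017,-0.0397,0],"hand": 0.6},{"dr": [0,0,0],"slide": [0.0017,-0.0397,0],"hand": 0.6},{"dr": [0,0,0],"slide": [0.0017,-0.0397,0],"hand": 0.6},{"dr": [0,0,0],"slide": [0.0017,-0.0397,0],"hand": 0.6},{"dr": [0,0,0],"slide": [0,0,0],"hand": 0.6},{"dr": [0,0,0],"slide": [0,0,0],"hand": 0.6}]'

```text
time_s: 16.77
ee_pos: [0.5429, 0.2037, 0.2345]
tcp_rot: [0.999, -0.036, 0.0, 0.0]
force: [0.0, 0.3, 0.8]
opening: 0.0513
grip_force: 0.0
```

```bash
python3 - <<'E'
from h import *
grab("w7");m=np.load("w7.npz")
s=arm.read_state();print(s["ee_pos"],s["force"],s["opening"],s["joints"].round(2))
for c in("green","red","yellow","orange"):
    print(c,[(b,fplane(m,*b[0],{"red":.02,"orange":.084}.get(c,.012)).round(4)[:2].tolist()) for b in blobs(m,c) if b[1][4]<1500 and b[0][1]<360])
E
```

```text
[0.54296801 0.20317574 0.23449087] [ 0.45299716 -0.8159479   0.08570542] 0.05128809724332073 [-1.02  0.42  0.79  1.82 -0.34  1.05 -1.75]
green [(([567.8, 120.3], [566, 115, 5, 15, 32]), [0.6111, -0.1755]), (([2.1, 311.4], [0, 299, 8, 22, 91]), [0.2841, 1.0302])]
red [(([512.7, 64.7], [484, 52, 57, 27, 943]), [0.6809, -0.0614]), (([413.6, 114.3], [410, 106, 10, 15, 68]), [0.612, 0.0856]), (([570.0, 129.4], [568, 123, 8, 12, 39]), [0.5979, -0.1729]), (([123.2, 302.1], [120, 298, 8, 9, 50]), [0.3687, 0.5336]), (([142.5, 301.6], [139, 298, 8, 8, 52]), [0.3723, 0.4917])]
yellow [(([395.3, 105.9], [392, 96, 7, 21, 134]), [0.6225, 0.1055]), (([636.4, 100.5], [634, 98, 5, 6, 17]), [0.6629, -0.3898]), (([604.3, 208.7], [602, 207, 5, 5, 18]), [0.463, -0.301])]
orange [(([599.9, 205.6], [594, 198, 14, 17, 162]), [0.4984, -0.1893])]
```

View pics/w7.png

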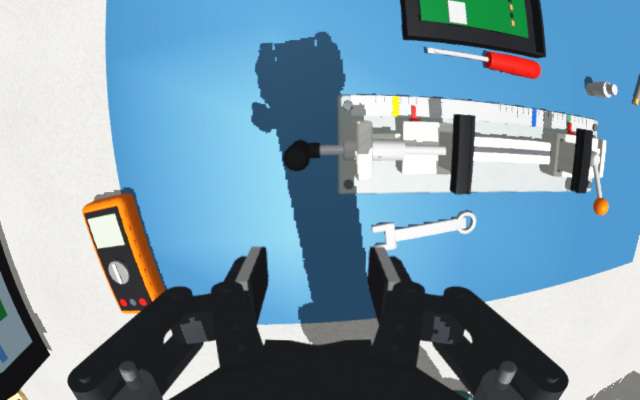

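The grip top is at (296,157) in this view; in w1 its end was near (146,167). Triangulate it by dark-blob masks.

```bash
python3 - <<'E'
from h import *
for t,(x0,x1,y0,y1) in(("w7",(275,325,135,180)),("w1",(135,180,150,180)),("w2",(25,80,120,155))):
    m=np.load(t+".npz");g=cv2.cvtColor(m["p"],cv2.COLOR_RGB2HSV)[y0:y1,x0:x1,2]
    k=(g<70).astype(np.uint8);k2=cv2.morphologyEx(k,cv2.MORPH_OPEN,cv2.getStructuringElement(cv2.MORPH_ELLIPSE,(9,9))) if t=="w7" else k
    ys,xs=np.nonzero(k2);print(t,len(xs),xs.min()+x0,xs.max()+x0,ys.min()+y0,ys.max()+y0,xs.mean()+x0,ys.mean()+y0)
    print(fplane(m,xs.mean()+x0,ys.mean()+y0,.1).round(4))
    for r in k[::1]:
        if t=="w7":print("".join(".#"[v] for v in r))
m=np.load("w7.npz");print("top centre at z.124",fplane(m,296,157,.124).round(4))
E
```

```text
w7 786 283 319 140 170 299.89058524173026 154.63104325699746
[0.5813 0.2169 0.1   ]
..................................................
..................................................
..................................................
..................................................
..................................................
.......................######.....................
....................###########...................
...................#############..................
..................###########################.....
.................############################.....
................#############################.....
..............###############################.....
.............################################.....
.............###############################......
............################################......
...........#################################......
..........##################################......
.........####################################.....
.........####################################.....
.........####################################..
[... 786 characters left out ...]
.########........................
..................................................
..................................................
..................................................
..................................................
..................................................
..................................................
..................................................
..................................................
..................................................
w1 382 140 174 155 173 155.94240837696336 163.40314136125653
[0.5836 0.2119 0.1   ]
w2 549 31 73 129 148 50.22768670309654 137.87249544626593
[0.5805 0.2083 0.1   ]
top centre at z.124 [0.5824 0.2187 0.124 ]
```

Call:
send_rows --deltas '[{"dr": [0,0,0],"slide": [0.0189,-0.009,0],"hand": 0.52},{"dr": [0,0,0],"slide": [0.0189,-0.009,0],"hand": 0.52},{"dr": [0,0,0],"slide": [0,0,0.03],"hand": 0.52},{"dr": [0,0,0],"slide": [0,0,0.03],"hand": 0.52},{"dr": [0,0,0],"slide": [0,0,0.03],"hand": 0.52},{"dr": [0,0,0],"slide": [0,0,0.03],"hand": 0.52},{"dr": [0,0,0],"slide": [0,0,0.02],"hand": 0.52},{"dr": [0,0,0],"slide": [0,0,0.0155],"hand": 0.52},{"dr": [0,0,0],"slide": [0,0,0],"hand": 0.52},{"dr": [0,0,0],"slide": [0,0,0],"hand": 0.52}]'

```text
time_s: 18.08
ee_pos: [0.5826, 0.2199, 0.0793]
tcp_rot: [0.999, -0.036, 0.001, -0.0]
force: [-0.1, -0.6, 0.8]
opening: 0.0448
grip_force: 0.0
```

Call:
send_rows --deltas '[{"dr": [0,0,0],"slide": [0,0,0],"hand": 0.1},{"dr": [0,0,0],"slide": [0,0,0],"hand": 0.1},{"dr": [0,0,0],"slide": [0,0,0],"hand": 0.1},{"dr": [0,0,0],"slide": [0,0,0],"hand": 0.1},{"dr": [0,0,0],"slide": [0,0,0],"hand": 0.1}]' --force 60

```text
time_s: 18.7
ee_pos: [0.5824, 0.219, 0.0795]
tcp_rot: [0.999, -0.036, 0.001, 0.0]
force: [-1.7, -2.2, 5.1]
opening: 0.021
grip_force: 58.4
```

Call:
send_rows --deltas '[{"dr": [0,0,0],"slide": [0,-0.003,0],"hand": 0.1},{"dr": [0,0,0],"slide": [0,-0.003,0],"hand": 0.1},{"dr": [0,0,0],"slide": [0,-0.003,0],"hand": 0.1},{"dr": [0,0,0],"slide": [0,-0.003,0],"hand": 0.1},{"dr": [0,0,0],"slide": [0,-0.003,0],"hand": 0.1},{"dr": [0,0,0],"slide": [0,-0.003,0],"hand": 0.1},{"dr": [0,0,0],"slide": [-0.0003,-0.003,0],"hand": 0.1},{"dr": [0,0,0],"slide": [0,0,0],"hand": 0.1},{"dr": [0,0,0],"slide": [0,0,0],"hand": 0.1},{"dr": [0,0,0],"slide": [0,0,0],"hand": 0.1}]'

```text
time_s: 19.95
ee_pos: [0.5833, 0.2369, 0.0794]
tcp_rot: [0.999, -0.037, -0.0, 0.002]
force: [-4.0, -8.4, 7.8]
opening: 0.0209
grip_force: 58.6
```

```bash
python3 - <<'E'
from h import *
grab("w8");m=np.load("w8.npz")
s=arm.read_state();print(s["ee_pos"],s["force"],s["opening"],s["grip_force"])
for c in("green","red","yellow","orange"):
    print(c,[(b,fplane(m,*b[0],{"red":.02,"orange":.084}.get(c,.012)).round(4)[:2].tolist()) for b in blobs(m,c) if b[1][4]<1500 and b[0][1]<360])
save("pics/w8c.png",cv2.resize(m["p"][0:200,260:520],None,fx=3,fy=3,interpolation=cv2.INTER_CUBIC))
E
```

```text
[0.58332436 0.23689766 0.0793637 ] [-2.89499066 -9.17827755  7.99412928] 0.020975117638923634 58.61028915736824
green []
red [(([615.6, 95.3], [588, 77, 52, 38, 1175]), [0.6814, -0.0521]), (([494.0, 171.2], [486, 156, 18, 26, 213]), [0.6115, 0.1032])]
yellow [(([486.8, 154.6], [482, 139, 11, 33, 264]), [0.6229, 0.1054])]
orange [(([613.4, 16.8], [613, 13, 3, 7, 10]), [0.7282, 0.0307]), (([490.1, 163.5], [489, 156, 3, 17, 21]), [0.6292, 0.1467])]
```

View pics/w8c.png

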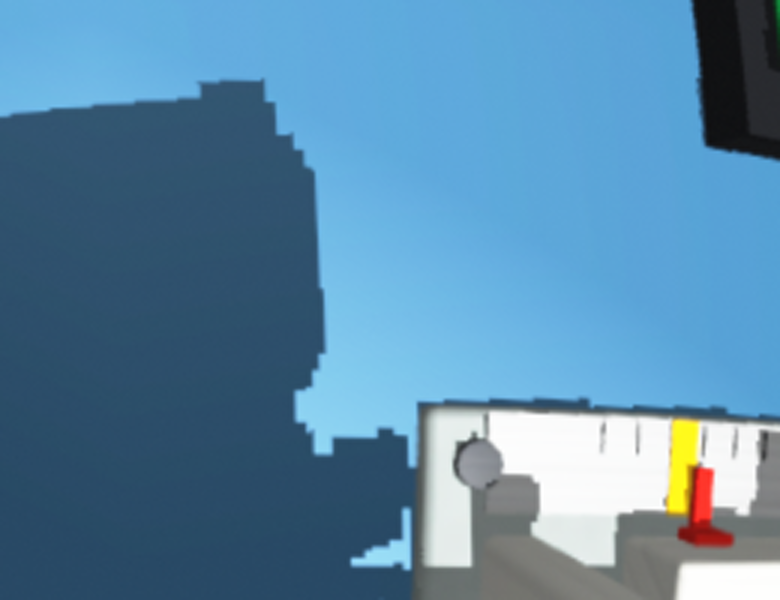

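The pointer tip at crop (703,470) is at the inner edge of the yellow tape (684,465), about 2.7 mm short. Pull 3 mm more.

Call:
send_rows --deltas '[{"dr": [0,0,0],"slide": [0,-0.0015,0],"hand": 0.1},{"dr": [0,0,0],"slide": [0,-0.0015,0],"hand": 0.1},{"dr": [0,0,0],"slide": [0,0,0],"hand": 0.1},{"dr": [0,0,0],"slide": [0,0,0],"hand": 0.1},{"dr": [0,0,0],"slide": [0,0,0],"hand": 0.1}]' --force 80

```text
time_s: 20.62
ee_pos: [0.5835, 0.2395, 0.0794]
tcp_rot: [0.999, -0.037, -0.0, 0.002]
force: [-3.8, -9.4, 8.6]
opening: 0.0207
grip_force: 77.6
```

```bash
python3 - <<'E'
from h import *
def show(m):
    for c,z in(("red",.02),("red",.014),("yellow",.012)):
        print(c,z,[(b[0],fplane(m,*b[0],z).round(4)[:2].tolist()) for b in blobs(m,c,30) if b[1][4]<900 and b[0][1]<360])
    h=cv2.cvtColor(m["p"],cv2.COLOR_RGB2HSV)[120:200,460:530]
    k=cv2.inRange(h,*RNG["red"])|cv2.inRange(h,*RNG["red2"]);ys,xs=np.nonzero(k)
    t=ys<ys.min()+5;u,v=xs[t].mean()+460,ys.min()+120+2;print("tip",u,v,[fplane(m,u,v,z).round(4).tolist() for z in(.014,.02)])
s=arm.read_state();print(s["ee_pos"],s["force"],s["opening"],s["grip_force"])
grab("w9");show(np.load("w8.npz"));show(np.load("w9.npz"))
p,d=arm.get_image("top");m=dict(arm.camera_model("top"),p=p)
print([(b[0],onplane(m,*b[0],.084).round(4)) for b in blobs(m,"orange") if abs(b[0][0]-375)<20])
E
```

```text
[0.583459   0.23949916 0.07939204] [-3.83689047 -9.4403289   8.58173605] 0.020678548072230962 77.61022836319171
red 0.02 [([494.0, 171.2], [0.6115, 0.1032])]
red 0.014 [([494.0, 171.2], [0.6102, 0.0993])]
yellow 0.012 [([486.8, 154.6], [0.6229, 0.1054])]
tip 494.32142857142856 158 [[0.6205, 0.0995, 0.014], [0.6214, 0.1034, 0.02]]
red 0.02 [([494.0, 171.4], [0.6114, 0.1057])]
red 0.014 [([494.0, 171.4], [0.6101, 0.1018])]
yellow 0.012 [([489.2, 153.0], [0.6242, 0.1057])]
tip 494.2962962962963 158 [[0.6205, 0.102, 0.014], [0.6215, 0.1059, 0.02]]
[([377.1, 227.9], array([ 0.4981, -0.1919,  0.084 ]))]
```

Pointer height from two views is about 19 mm, so the spring pointer is within 1 mm of yellow. The ball is back at its tight position. Hand in.

```bash
python3 -c "
from workcell import arm
print(arm.sign_off())"
```

```text
the job is handed in; nothing more can be done
None
```

By my camera measurements, the carriage pointer is about 1 mm from the centre of the green mark with the lever tight, and the gripper is holding the spring jaw open within about 1 mm of the yellow mark. I handed the job in, but `sign_off()` returned no verdict.

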